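# Feed a latch block into the guarded fixture

### The arm

A 6-joint arm with a two-finger parallel gripper is mounted at the origin on the work surface. World frame = base frame: x ahead of the robot, y to its left, z up, the work surface at z = 0. Lengths are in m, angles in degrees, forces in N, time in s.
With the tool pointing down it reaches from about 0.375 to 0.9 m from the base axis. Payload 3.1 kg.
Tool frame: the origin (TCP) lies on the centre line of the jaws, within the pads' length; the fingertips stand 22 mm ahead of it and the grasp point (between the pads) lies 3 mm ahead of it; z points along the fingers, y is the line along which they close (so a half turn about z gives the same grasp; the last joint's range is limited). The gripper opens to 85 mm and grips with 20 to 120 N. Pads are 22 mm wide; open, the fingers measure 114 mm over their backs; the gripper's body (76 mm by 85 mm) begins 54 mm behind the grasp point. The pads swing forward as they close: fully open they stand 13 mm farther back than shut.
Start: joints at [-83.68, 30.224, 82.088, -0, 67.689, -10.227], TCP at [0.178, -0.599, 0.253] pointing down, gripper open.
Joint ranges: [-176.69, 176.69], [-43.24, 126.21], [12.49, 139.97], [-82, 262], [0, 151.66], [-163.58, 163.58]. Speed limits (degrees/s): [159.86, 159.86, 180, 180, 180, 180].

### API

Orientations are given as a 3x3 rotation matrix whose columns are the frame's x, y, z axes.
In Python, from bench import read_state, vision, workorder gives the robot as it stands.
- The arm moves only by the tool drive_tool, never from a script. Its argument "steps" is a list of rows, each a list of 7 numbers: the shift along the tool's x, y, z in mm, then the turn, a rotation vector about the tool's x, y, z in degrees, then the opening, from 0 (shut) to 1 (fully open). In form: [[tx, ty, tz, ax, ay, az, hand], ...]. A call has 1 to 20 rows; each row is the pose to reach, as a shift and turn from the pose commanded when the call began, along the tool's axes at that moment; what a row does not reach only later rows make up. A row lasts 1/10 s, in which the tool goes at most 50 mm and 8.59 degrees, less where a joint would pass 70% of its speed; a pose out of reach is approached as far as the arm can. A call with a gripper value outside its range is refused whole. The fingers move at their own pace and stop on an object; "newtons" is the grip in N (left out, the last holds). Time passes only in rows, so rows that repeat a pose let the fingers close. It gives the time, the measured TCP pose, the force, the opening and the grip force at its end, in the units of the state.
- read_state(): the state, without advancing time (a new reading comes with each control period).
- vision.grab_frame(name): name is "scene" or "top"; returns the picture (480x640x3 uint8, red, green, blue); there is no depth.
- vision.camera_params(name): a dict with "fx", "fy", "cx", "cy" (pixels), "k1" (the pictures are not rectified: a ray, as slopes to the right and down, at radius r is drawn at 1 + k1 r^2 times it, then the intrinsics apply), "R" (3x3) and "t" (3): a world point X has camera coordinates R X + t. Camera axes: x right, y down, z forward; pixel columns grow to the right and rows downward; lengths in m; the calibration is good to about 2 mm. A picture is of the moment at which its call begins. camera_params takes no time and is no camera call.
- workorder.job_done(): hands the job in; it is judged then, once.
Trained networks look in the newest picture that a camera, given by its name, has taken for a name from the list of things; names that differ only in an ending like _2 or _b are one class to them, and where a whole thing is asked for, a point or a joint stands for the part that bears it (a point fixed in the world has none). Each returns a list of dicts, best first, with "score" (0 to 1); they miss things now and then, are a little off and sometimes report something else, mostly with a low value. They report only what shows in the picture. A call takes as long as a camera call.
- vision.cut_out(name, camera): "mask" (480x640 bool, what is visible of it) and "uv" ([column, row] in pixels, amid what is visible of it).
The state is a dict: "t": time; "joint_positions": joint angles; "joint_velocities": joint speeds; "joint_efforts": joint torques, N m; "ee_pos": TCP position; "tool_rot": TCP orientation; "wrist_force": force on the tool from outside, world axes, zero at the start; "moment": the same for the moment, N m; "opening": opening from 0.0 (shut) to 1.0 (fully open); "grasp_force": force on a finger pad.
Only numpy, scipy, OpenCV 4.12 (cv2) and the standard library are available. Lean on these libraries where they do the work, as an engineer would, in place of code of your own. Each camera call takes 0.05 s, during which the arm holds its last target. There are 200 camera calls.

### The job

Pull up the red spring plunger knob and slide the orange cover fully open until the plunger drops in and locks it there; then take the yellow latch block from the rack, set it down on the white pad to change your grip, and lay it lengthwise in the open loading bay. With the push stick, push the block through the guide channel until it is fully home against the red stop, then lay the stick back on its black mat. Leave the cover locked open, and leave the two black blocks and the black wheel where they are.

Things in the scene. Friction and masses are not known exactly. Their poses are not given: they have to be found in the camera images.
- fixture: Feeding fixture, fixed: dark base plate 12 mm thick (y = -110 to 114 mm) with aluminium rails and white guide walls. Origin: on the bench, under the middle of the loading bay; z up. Parts are fed along its +y, the cover opens to its +x (away from the robot). The guide channel runs along the line x = 0, floor at z = 12 mm.
- bay (a point): Middle of the loading bay, on the channel floor (fixture x = 0, y = 0, z = 12 mm). Here, and back to y = -105 mm, the channel is 32 mm wide between white walls with tops at z = 26 mm, 10 mm thick. The bay is the 64 mm (y = -32 to 32) between two rails.
- rail_gap (a point): Middle of the channel where it passes the rear rail (fixture x = 0, y = -42, z = 12 mm). Two rails, y = -52 to -32 and 32 to 52 mm, tops at z = 46 mm, reach from x = -55 to 155 mm and carry the cover. Where the channel crosses a rail there is a gap 32 mm wide, open at the top once the cover is open: the stick enters here.
- tunnel_mouth (a point): Mouth of the tunnel (fixture x = 0, y = 52, z = 12 mm). From y = 32 to 52 mm the channel narrows like a funnel from 32 to 27 mm; from y = 52 to 96 mm it is a tunnel 27 mm wide, 34 mm high, under two grey roof strips (tops at z = 51 mm, slit of 10 mm between them), closed by a red stop block with its face at y = 96 mm.
- part_home (a point): Where the origin of the yellow latch block lies when it is fully home against the red stop (fixture x = 0, y = 74 mm, z = 12 mm).
- cover (a joint): Slide of the orange cover plate (80 x 108 x 5 mm, top at z = 51.5 mm) over the loading bay: 0 closed, 0.095 m fully open (end stop), moving to the fixture's +x. At 0 it spans fixture x = -35 to 45, y = -54 to 54 mm. Friction about 1 N. At both ends the plunger's pin locks it.
- plunger (a joint): Lift of the red spring plunger, mounted on the cover and riding with it: 0 down, 0.012 m right up. Spring 4 N (down) to 8 N (up). The pin goes 8 mm into the rail: hold it up by more than 8 mm while the cover starts to slide. Let go between the holes it rides on the rail; over a hole it drops back to 0. The hole for fully open leaves the cover 2 mm play.
- knob_grip (a point): Middle of the red plunger knob, where to grip: upright round knob, diameter 22 mm, 25 mm tall (12.5 mm above and below this point). Under it a steel collar 20 mm wide and 6 mm high stands on the cover. Cover closed, knob down: fixture x = 28, y = -42, z = 72.5 mm; cover open: x = 123 mm.
- rack: Grey stock rack, fixed: base plate 60 x 148 x 4 mm with four ribs (36 mm long in x, 16 mm thick in y, tops at z = 28 mm) making three slots 28 mm wide along x at y = -44, 0 and 44 mm. Origin under its middle. Each slot holds one block, whose ends stick out 4 mm past the ribs: in the rack the blocks can be taken only by their two ends.
- latch: Yellow latch block, 44 (x) x 24 (y) x 30 (z) mm, about 70 g, loose. Origin: centre of its underside, z up. It starts in one of the three slots of the rack (any of them), its x along the rack's x.
- blank_a: Black block of the same size, in another slot of the rack: to be left there.
- blank_b: Black block of the same size, in another slot of the rack: to be left there.
- pad: White set-down pad, fixed, 80 x 80 x 4 mm. Origin under its middle.
- stick: Push stick, loose, about 80 g: white bar 18 mm wide, 16 mm high with a blue handle 50 mm long, 18 mm wide, 34 mm high. Origin: underside, 20 mm ahead of the handle's middle; x points to the nose. The white bar reaches from the handle to x = 145 mm (flat nose); the blue handle spans x = -45 to 5 mm. Centre of mass near x = 10 mm. It starts lying on its mat, handle up.
- stick_nose (a point): Middle of the push stick's flat nose, 145 mm ahead of the stick's origin and 8 mm above its underside.
- stick_mat: Black rubber mat of the push stick, fixed, 240 (x) x 80 (y) x 4 mm. Origin under its middle.
- wheel: Loose black wheel, 76 mm across, 30 mm high, lying flat: leave alone. Origin under its middle.

How it is judged:
By the outcome, as a careful person would: the job done as asked, in the order asked, and still so for the second after the job is handed in, with the robot touching nothing.
It also fails if it takes over 72 s, if anything falls off the work surface, if the arm or the gripper's body presses on something with over 40 N, if the wrist force passes 120 N, or if a joint passes its speed limit or range.

## Working session

There is one attempt and no reset: what is moved stays moved. The work goes in short steps, Python scripts to look and compute and a tool call to move; the robot and the scene stay as the last step left them, time stands still between calls to the robot, and variables do not carry over. Pictures are saved under pics/ and viewed, at most 12 in all, crops included, and the job is handed in when it is done.

Besides the shell and the picture viewer there is one more tool, called after ">>>" as name([rows], argument=value, ...), one row to a line, values as JSON. drive_tool: Moves the arm, as the interface text tells. Its arguments: {"type":"object","properties":{"steps":{"type":"array"},"newtons":{"type":"number"}},"required":["steps"]}

```bash
mkdir -p pics; ls; python3 - <<'E'
from bench import read_state, vision
import cv2, numpy as np
s=read_state(); print({k:np.round(v,3).tolist() for k,v in s.items()})
for n in("scene","top"):
    im=vision.grab_frame(n); cv2.imwrite(f"pics/{n}0.png",im[:,:,::-1]); c=vision.camera_params(n); print(n,{k:np.round(v,4).tolist() for k,v in c.items()})
E
```

```text
pics
{'t': 0.0, 'joint_positions': [-83.681, 30.279, 82.158, -0.0, 67.689, -10.227], 'joint_velocities': [-0.099, -0.042, 0.032, -0.0, 0.007, 0.058], 'joint_efforts': [-0.002, -44.236, -17.802, -0.0, 0.009, 0.0], 'ee_pos': [0.178, -0.598, 0.252], 'tool_rot': [[0.959, 0.285, -0.0], [0.285, -0.959, 0.002], [0.0, -0.002, -1.0]], 'wrist_force': [-0.289, -0.464, 0.539], 'moment': [0.042, 0.008, 0.059], 'grasp_force': 0.0, 'opening': 1.003}
scene {'fx': 624.4186, 'fy': 624.4186, 'cx': 322.8758, 'cy': 247.1637, 'k1': -0.192, 'R': [[0.0286, 0.9996, -0.0035], [0.6157, -0.0203, -0.7877], [-0.7874, 0.0204, -0.616]], 't': [-0.0386, -0.2636, 1.7982]}
top {'fx': 562.8446, 'fy': 562.8446, 'cx': 324.8322, 'cy': 243.4469, 'k1': 0.0607, 'R': [[-0.0227, -0.9992, -0.0316], [-0.9921, 0.0264, -0.1223], [0.123, 0.0286, -0.992]], 't': [0.0508, 0.535, 1.1151]}
```

View pics/top0.png

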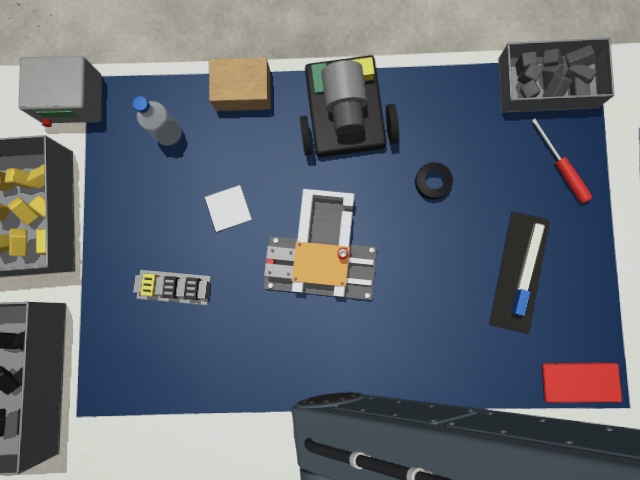

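View pics/scene0.png

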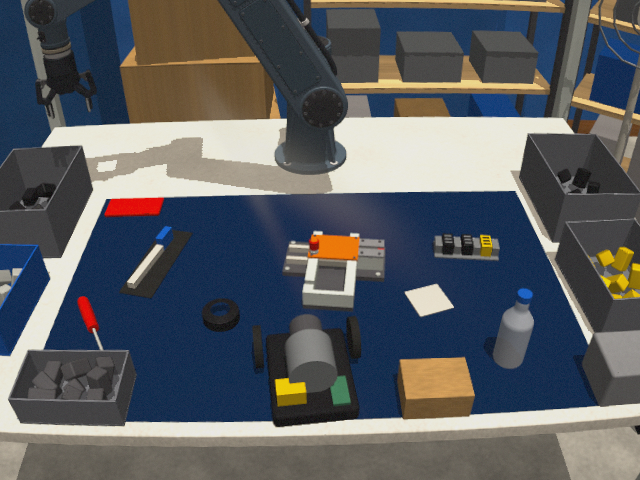

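The top view shows the fixture at about (322,262) with its knob at (343,253) and stop at the left, and the rack at (172,287) with the yellow block in its left slot (148,285). The pad is at (228,208), the stick at (530,270) with its handle at (521,302), and the wheel at (434,180).

```bash
cat > h.py <<'E'
from bench import read_state, vision
import cv2, numpy as np
def proj(cam,P):
    c=vision.camera_params(cam); q=np.atleast_2d(P)@np.array(c["R"]).T+c["t"]; s=q[:,:2]/q[:,2:]
    s=s*(1+c["k1"]*(s**2).sum(1,keepdims=True)); return s*[c["fx"],c["fy"]]+[c["cx"],c["cy"]]
def plane(cam,uv,z):
    c=vision.camera_params(cam); R=np.array(c["R"]); t=np.array(c["t"])
    d=(np.atleast_2d(uv).astype(float)-[c["cx"],c["cy"]])/[c["fx"],c["fy"]]; s=d.copy()
    for _ in range(20): s=d/(1+c["k1"]*(s**2).sum(1,keepdims=True))
    r=np.c_[s,np.ones(len(s))]@R; o=-R.T@t
    return (o+r*((z-o[2])/r[:,2])[:,None])[:,:2]
def rect(cam,mask,z):
    cs,_=cv2.findContours(mask.astype(np.uint8),cv2.RETR_EXTERNAL,cv2.CHAIN_APPROX_NONE)
    p=plane(cam,max(cs,key=len)[:,0],z)*1000
    (c,wh,a)=cv2.minAreaRect(p.astype(np.float32)); return np.round(c,1),np.round(wh,1),round(a,1)
def tool(dxyz,R=None):  # world shift (mm) in tool axes
    return np.round((np.array(R if R is not None else read_state()["tool_rot"])).T@np.array(dxyz),1)
E
python3 - <<'E'
from h import *
Z=dict(fixture=.012,cover=.0515,knob_grip=.085,rack=.028,latch=.03,blank_a=.03,pad=.004,stick=.016,stick_mat=.004,wheel=.03)
for cam in("top","scene"):
    vision.grab_frame(cam)
    for n,z in Z.items():
        for d in vision.cut_out(n,cam)[:2]:
            if d["score"]>.3: print(cam,n,round(d["score"],2),np.round(d["uv"]),d["mask"].sum(),*rect(cam,d["mask"],z),np.round(plane(cam,d["uv"],z)[0]*1000))
E
```

```text
top fixture 0.73 [324. 253.] 8471 [542.3  44. ] [226.7 221.1] 82.6 [519.  41.]
top fixture 0.66 [149. 280.] 324 [463.4 406.6] [30.9 45.8] 83.8 [471. 404.]
top cover 0.71 [322. 264.] 2195 [493.4  48.7] [110.   82.2] 82.7 [492.  43.]
top cover 0.62 [427. 178.] 877 [ 655.1 -185.1] [74.  74.2] 87.7 [ 661. -173.]
top knob_grip 0.52 [340. 253.] 66 [507.1   1.9] [16.1 20.9] 21.8 [511.   6.]
top rack 0.91 [178. 290.] 1087 [456.5 352.8] [154.2  58. ] 83.2 [449. 340.]
top rack 0.59 [525. 271.] 1180 [ 474.  -367.7] [ 27.5 190.7] 73.6 [ 471. -362.]
top latch 0.71 [148. 283.] 304 [462.8 398.1] [31.4 44.6] 87.8 [465. 399.]
top latch 0.55 [340. 253.] 58 [511.9   4.2] [18.4 12.3] 88.5 [516.   8.]
top blank_a 0.73 [172. 288.] 293 [456.6 356.5] [29.2 43.2] 85.5 [454. 352.]
top blank_a 0.55 [192. 288.] 287 [451.6 310.5] [27.6 42.9] 86.8 [452. 310.]
top pad 0.71 [228. 208.] 1293 [620.5 241.9] [79.6 78.3] 18.0 [621. 242.]
top pad 0.43 [321. 256.] 8439 [542.3  43.5] [228.7 221.5] 82.0 [513.  46.]
top stick 0.8 [526. 272.] 1034 [ 475.7 -371.3] [ 26.3 191.3] 73.2 [ 469. -366.]
top stick 0.44 [324. 253.] 850
[... 531 characters left out ...]
ack 0.79 [461. 249.] 779 [478.8 353. ] [150.3  85.5] 81.6 [481. 339.]
scene rack 0.42 [333. 267.] 5699 [541.3  45.3] [220.4 260.5] 82.6 [537.  46.]
scene latch 0.61 [486. 248.] 261 [474.1 398.8] [30.1 81.9] 77.1 [483. 399.]
scene blank_a 0.79 [466. 240.] 251 [467.4 355.4] [25.7 82.7] 78.4 [451. 359.]
scene blank_a 0.5 [448. 243.] 190 [464.5 312.4] [23.  77.2] 79.7 [463. 313.]
scene pad 0.59 [428. 304.] 985 [620.3 244.9] [83.1 80.7] 17.5 [635. 242.]
scene stick 0.94 [154. 257.] 766 [ 465.9 -365.1] [ 42.3 226.1] 77.6 [ 472. -363.]
scene stick_mat 0.62 [157. 268.] 1443 [ 473.4 -355. ] [ 79.1 242.4] 74.9 [ 499. -352.]
scene wheel 0.78 [220. 320.] 754 [ 677.8 -184.9] [96.9 72.6] 6.7 [ 696. -186.]
```

```bash
cat >> h.py <<'E'
from scipy.spatial.transform import Rotation as Ro
FO=np.array([488.5,49.2]); FY=-7.3
def fx(x,y):
    a=np.radians(FY); return FO+np.array([[np.cos(a),-np.sin(a)],[np.sin(a),np.cos(a)]])@[x,y]
def go(x,y,z,psi,s=None):
    s=s or read_state(); R=np.array(s["tool_rot"]); c,n=np.cos(np.radians(psi)),np.sin(np.radians(psi))
    T=np.array([[c,n,0],[n,-c,0],[0,0,-1]])
    d=R.T@(np.array([x,y,z])-np.array(s["ee_pos"])*1000); r=Ro.from_matrix(R.T@T).as_rotvec(degrees=True)
    print("go",np.round(d,1).tolist(),np.round(r,1).tolist(),"t",round(s["t"],2),"F",np.round(s["wrist_force"],1).tolist(),"op",round(s["opening"],3))
E
python3 - <<'E'
from h import *
k=fx(28,-42); print(k); go(*k,150,82.7)
E
```

```text
[510.93633083   3.98262437]
go [490.9, -483.3, 103.3] [0.0, -0.0, -66.2] t 1.2 F [-0.0, 0.2, -0.2] op 1.0
```

>>> drive_tool([
  [491, -483, 103, 0, 0, -66.2, 0.6],
  [491, -483, 103, 0, 0, -66.2, 0.6],
  [491, -483, 103, 0, 0, -66.2, 0.6],
  [491, -483, 103, 0, 0, -66.2, 0.6],
  [491, -483, 103, 0, 0, -66.2, 0.6],
  [491, -483, 103, 0, 0, -66.2, 0.6],
  [491, -483, 103, 0, 0, -66.2, 0.6],
  [491, -483, 103, 0, 0, -66.2, 0.6],
  [491, -483, 103, 0, 0, -66.2, 0.6],
  [491, -483, 103, 0, 0, -66.2, 0.6],
  [491, -483, 103, 0, 0, -66.2, 0.6],
  [491, -483, 103, 0, 0, -66.2, 0.6],
  [491, -483, 103, 0, 0, -66.2, 0.6],
  [491, -483, 103, 0, 0, -66.2, 0.6],
  [491, -483, 103, 0, 0, -66.2, 0.6],
  [491, -483, 103, 0, 0, -66.2, 0.6],
  [491, -483, 103, 0, 0, -66.2, 0.6],
  [491, -483, 103, 0, 0, -66.2, 0.6],
])

```text
t: 3.0
ee_pos: [0.5107, 0.0025, 0.1506]
tool_rot: [[0.128, 0.992, -0.0], [0.992, -0.128, -0.0], [-0.0, -0.0, -1.0]]
wrist_force: [-0.5, -0.6, 0.8]
opening: 0.599
grasp_force: 0.0
```

```bash
python3 - <<'E'
from h import *
k=fx(28,-42); go(*k,77,82.7)
for c in("top","scene"):
    im=vision.grab_frame(c); u,v=proj(c,[.511,.004,.085])[0].astype(int)
    cv2.imwrite(f"pics/k_{c}.png",cv2.resize(im[v-60:v+60,u-80:u+80,::-1],None,fx=4,fy=4,interpolation=cv2.INTER_CUBIC)); print(u,v)
E
```

```text
go [1.6, 0.0, 73.6] [-0.0, 0.0, -0.1] t 3.0 F [-0.5, -0.6, 0.8] op 0.599
341 252
313 239
```

View pics/k_scene.png

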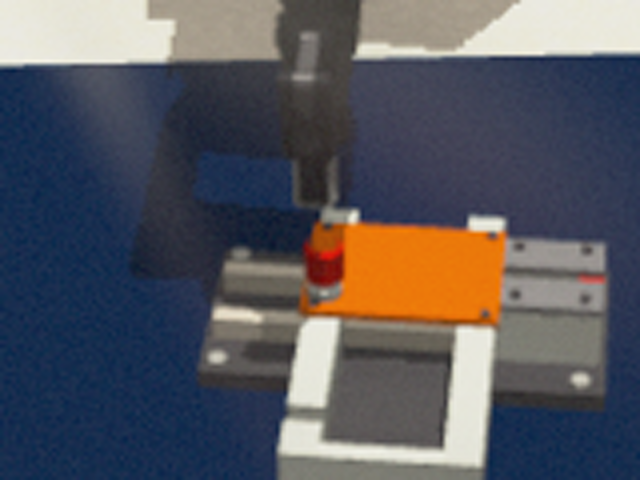

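The crop shows the open gripper right above the red knob, with the knob at crop (323,262), about where I predicted. I'm going down.

>>> drive_tool([
  [1.5, 0, 35, 0, 0, 0, 0.6],
  [1.5, 0, 70, 0, 0, 0, 0.6],
  [1.5, 0, 73.5, 0, 0, 0, 0.6],
  [1.5, 0, 73.5, 0, 0, 0, 0.4],
  [1.5, 0, 73.5, 0, 0, 0, 0.2],
  [1.5, 0, 73.5, 0, 0, 0, 0.1],
  [1.5, 0, 73.5, 0, 0, 0, 0.1],
  [1.5, 0, 73.5, 0, 0, 0, 0.1],
], newtons=25)

```text
t: 3.9
ee_pos: [0.5119, 0.0048, 0.078]
tool_rot: [[0.126, 0.992, 0.002], [0.992, -0.126, -0.001], [-0.001, 0.002, -1.0]]
wrist_force: [-0.9, -2.9, 5.7]
opening: 0.245
grasp_force: 25.2
```

>>> drive_tool([
  [0, 0, 0, 0, 0, 0, 0.1],
  [0, 0, -5, 0, 0, 0, 0.1],
  [0, 0, -10.5, 0, 0, 0, 0.1],
  [0, 0, -10.5, 0, 0, 0, 0.1],
  [0, 0, -10.5, 0, 0, 0, 0.1],
], newtons=60)

```text
t: 4.4
ee_pos: [0.5114, 0.0049, 0.0871]
tool_rot: [[0.126, 0.992, 0.0], [0.992, -0.126, -0.0], [-0.0, 0.0, -1.0]]
wrist_force: [0.5, -4.3, -8.5]
opening: 0.231
grasp_force: 58.9
```

>>> drive_tool([
  [0, 0, -1, 0, 0, 0, 0.1],
  [0, 0, -1.2, 0, 0, 0, 0.1],
  [0, 4, -1.2, 0, 0, 0, 0.1],
  [0, 8, -1.2, 0, 0, 0, 0.1],
  [0, 14, -1.2, 0, 0, 0, 0.1],
  [0, 20, -1.2, 0, 0, 0, 0.1],
  [0, 20, -1.2, 0, 0, 0, 0.1],
])

```text
t: 5.1
ee_pos: [0.531, 0.0025, 0.0878]
tool_rot: [[0.126, 0.992, -0.001], [0.992, -0.126, -0.0], [-0.0, -0.001, -1.0]]
wrist_force: [-0.5, -5.3, -8.4]
opening: 0.235
grasp_force: 59.0
```

>>> drive_tool([
  [0, 12, 0, 0, 0, 0, 0.1],
  [0, 26, 0, 0, 0, 0, 0.1],
  [0, 40, 0, 0, 0, 0, 0.1],
  [0, 54, 0, 0, 0, 0, 0.1],
  [0, 64, 0, 0, 0, 0, 0.1],
  [0, 70, 0, 0, 0, 0, 0.1],
  [0, 73, 0, 0, 0, 0, 0.1],
  [0, 75, 0, 0, 0, 0, 0.1],
  [0, 76, 0, 0, 0, 0, 0.1],
  [0, 76, 0, 0, 0, 0, 0.1],
])

```text
t: 6.1
ee_pos: [0.6051, -0.007, 0.0876]
tool_rot: [[0.126, 0.992, -0.003], [0.992, -0.126, -0.0], [-0.0, -0.003, -1.0]]
wrist_force: [-0.9, -5.4, -7.3]
opening: 0.236
grasp_force: 59.1
```

>>> drive_tool([
  [0, 1, 0, 0, 0, 0, 0.1],
  [0, 1.5, 0, 0, 0, 0, 0.1],
  [0, 1.5, 0, 0, 0, 0, 0.1],
  [0, 1.5, 0, 0, 0, 0, 0.1],
])

```text
t: 6.5
ee_pos: [0.6053, -0.007, 0.0873]
tool_rot: [[0.126, 0.992, -0.006], [0.992, -0.126, 0.0], [-0.0, -0.006, -1.0]]
wrist_force: [-2.8, -5.8, -7.5]
opening: 0.235
grasp_force: 59.1
```

>>> drive_tool([
  [0, -1, 3, 0, 0, 0, 0.1],
  [0, -1, 6, 0, 0, 0, 0.1],
  [0, -1, 9, 0, 0, 0, 0.1],
  [0, -1, 10, 0, 0, 0, 0.1],
  [0, -1, 10, 0, 0, 0, 0.1],
])

```text
t: 7.0
ee_pos: [0.6052, -0.007, 0.0784]
tool_rot: [[0.126, 0.992, -0.004], [0.992, -0.126, -0.0], [-0.001, -0.004, -1.0]]
wrist_force: [-3.2, -5.9, -3.9]
opening: 0.233
grasp_force: 59.6
```

>>> drive_tool([
  [0, -2, 0, 0, 0, 0, 0.1],
  [0, -4, 0, 0, 0, 0, 0.1],
  [0, -4, 0, 0, 0, 0, 0.1],
])

```text
t: 7.3
ee_pos: [0.603, -0.0068, 0.0787]
tool_rot: [[0.126, 0.992, 0.0], [0.992, -0.126, -0.001], [-0.001, 0.0, -1.0]]
wrist_force: [-0.2, -5.6, -4.8]
opening: 0.234
grasp_force: 59.4
```

>>> drive_tool([
  [0, -1, 0, 0, 0, 0, 0.1],
  [0, -2.5, 0, 0, 0, 0, 0.1],
  [0, -2.5, 0, 0, 0, 0, 0.1],
])

```text
t: 7.6
ee_pos: [0.6027, -0.0068, 0.0789]
tool_rot: [[0.126, 0.992, 0.005], [0.992, -0.126, -0.001], [-0.001, 0.005, -1.0]]
wrist_force: [3.3, -5.0, -6.5]
opening: 0.232
grasp_force: 59.3
```

Pulling back shows the cover is locked. I'll push it back to the stop, let go and rise.

>>> drive_tool([
  [0, 2, 0, 0, 0, 0, 0.1],
  [0, 4, 0, 0, 0, 0, 0.1],
  [0, 4, 0, 0, 0, 0, 0.1],
  [0, 4, 0, 0, 0, 0, 0.4],
  [0, 4, 0, 0, 0, 0, 0.6],
  [0, 4, 0, 0, 0, 0, 0.6],
  [0, 4, -30, 0, 0, 0, 0.6],
  [0, 4, -72, 0, 0, 0, 0.6],
  [0, 4, -72, 0, 0, 0, 0.6],
])

```text
t: 8.5
ee_pos: [0.6085, -0.0067, 0.1562]
tool_rot: [[0.126, 0.992, 0.012], [0.992, -0.126, -0.002], [-0.0, 0.012, -1.0]]
wrist_force: [0.3, -0.4, 1.7]
opening: 0.602
grasp_force: 0.0
```

```bash
python3 - <<'E'
from h import *
c="top"
im=vision.grab_frame(c)
d=vision.cut_out("latch",c)[0]; print(d["score"],d["uv"],rect(c,d["mask"],.034),rect(c,d["mask"]&0==0,.034) if 0 else "")
d2=vision.cut_out("rack",c)[0]; print(d2["score"],rect(c,d2["mask"],.004),rect(c,d2["mask"],.028))
hsv=cv2.cvtColor(im,cv2.COLOR_RGB2HSV); 
m=cv2.inRange(hsv,(22,90,80),(35,255,255)); m[:, :100]=0; m[:200]=0; m[:,220:]=0; print("yellow",rect(c,m,.034))
go(463,400,150,-7)
cv2.imwrite("pics/rack.png",cv2.resize(im[255:315,120:225,::-1],None,fx=5,fy=5,interpolation=cv2.INTER_CUBIC))
E
```

```text
0.44 [279.1, 235.5] (array([644. ,  48.1]), array([23.1,  5.3]), 80.0) Traceback (most recent call last):
  File "<stdin>", line 5, in <module>
IndexError: list index out of range
```

```bash
python3 - <<'E'
from h import *
c="top"
im=vision.grab_frame(c)
cv2.imwrite("pics/t2.png",im[:,:,::-1])
hsv=cv2.cvtColor(im,cv2.COLOR_RGB2HSV); 
m=cv2.inRange(hsv,(22,90,80),(35,255,255)); m[:, :100]=0; m[:200]=0; m[:,220:]=0; print("yellow",rect(c,m,.034) if m.any() else 0)
go(463,400,150,-7)
E
```

```text
yellow 0
go [385.2, -190.9, 0.4] [-0.1, 0.1, 89.8] t 8.7 F [0.3, 0.3, 0.3] op 0.597
```

View pics/t2.png

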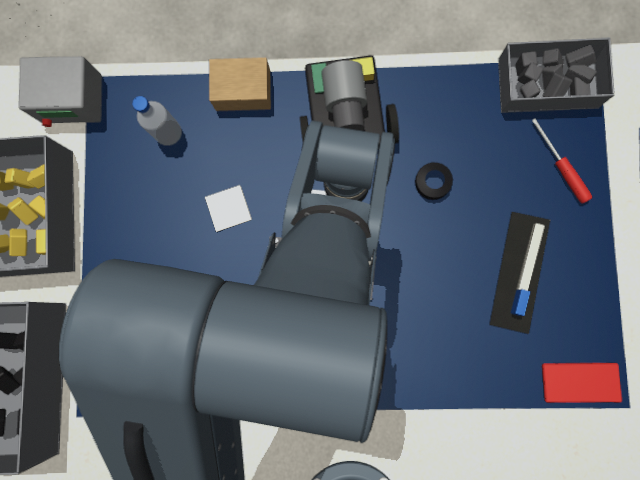

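The arm hides the rack in this view, so I'll measure from the first picture, which shows it clear.

```bash
python3 - <<'E'
from h import *
c="top"
im=cv2.imread("pics/top0.png"); hsv=cv2.cvtColor(im,cv2.COLOR_BGR2HSV)
m=cv2.inRange(hsv,(20,90,80),(38,255,255)); m[:, :100]=0; m[:200]=0; m[:,220:]=0; m[320:]=0
print("yellow",rect(c,m,.034),m.sum()//255)
g=im[255:315,120:225].copy()
# predicted: rack pose candidate
o=np.array([459,354.]);a=np.radians(-7)
Rm=np.array([[np.cos(a),-np.sin(a)],[np.sin(a),np.cos(a)]])
big=cv2.resize(g,None,fx=6,fy=6,interpolation=cv2.INTER_CUBIC)
def draw(pts,z,col):
    w=np.c_[(o+np.array(pts)@Rm.T)/1000,np.full(len(pts),z)]
    q=((proj(c,w)-[120,255])*6+2.5).astype(int); cv2.polylines(big,[q],True,col,1)
draw([(-30,-74),(30,-74),(30,74),(-30,74)],.004,(0,255,0))
for y in(44,0,-44): draw([(-22,y-12),(22,y-12),(22,y+12),(-22,y+12)],.034,(0,0,255))
cv2.imwrite("pics/rack.png",big)
E
```

```text
yellow (array([461.4, 396.4]), array([32.7, 44. ]), 84.9) 275
```

View pics/rack.png

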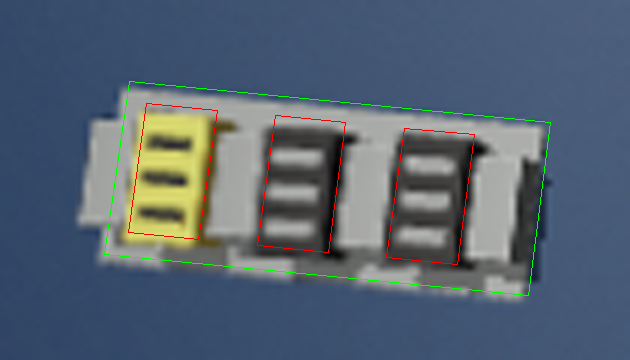

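The overlay shows the yellow block in the left slot (crop 135-213, 112-243), with black blocks in the other two. It sits about 2-3 mm nearer in x than I drew it, so I take the latch at (461.5, 398).

>>> drive_tool([
  [383, -192, 0, 0, 0, -0.3, 0.78],
  [383, -192, 0, 0, 0, -0.3, 0.78],
  [383, -192, 0, 0, 0, -0.3, 0.78],
  [383, -192, 0, 0, 0, -0.3, 0.78],
  [383, -192, 20, 0, 0, -0.3, 0.78],
  [383, -192, 40, 0, 0, -0.3, 0.78],
  [383, -192, 40, 0, 0, -0.3, 0.78],
  [383, -192, 40, 0, 0, -0.3, 0.78],
  [383, -192, 40, 0, 0, -0.3, 0.78],
  [383, -192, 40, 0, 0, -0.3, 0.78],
  [383, -192, 40, 0, 0, -0.3, 0.78],
  [383, -192, 40, 0, 0, -0.3, 0.78],
])

```text
t: 9.9
ee_pos: [0.4625, 0.3964, 0.1098]
tool_rot: [[0.122, 0.993, -0.001], [0.993, -0.122, -0.001], [-0.001, -0.001, -1.0]]
wrist_force: [-0.5, -0.6, 0.9]
opening: 0.781
grasp_force: 0.0
```

```bash
python3 - <<'E'
from h import *
go(461.5,398.2,31,83)
for c in("scene",):
    im=vision.grab_frame(c); u,v=proj(c,[.46,.38,.03])[0].astype(int)
    cv2.imwrite(f"pics/r_{c}.png",cv2.resize(im[v-60:v+40,u-80:u+80,::-1],None,fx=5,fy=5,interpolation=cv2.INTER_CUBIC)); print(u,v)
E
```

```text
go [1.8, -1.1, 78.8] [-0.1, 0.1, -0.0] t 9.9 F [-0.5, -0.6, 0.9] op 0.781
476 242
```

View pics/r_scene.png

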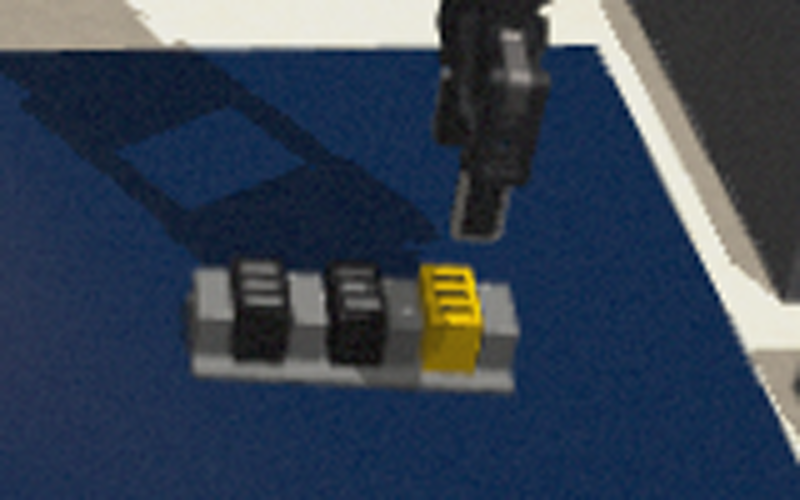

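```bash
python3 - <<'E'
from h import *
o=np.array([476-80,242-60])
for p in([.4625,.3964,.093],[.5,.392,.093],[.4615,.3982,.034],[.483,.3956,.034],[.483,.3956,.004],[.483+.008/1,.3956-.044*.993*0-.0,.004]): print(p,(proj("scene",p)[0]-o)*5)
E
```

```text
[0.4625, 0.3964, 0.093] [458.00170117 192.21397013]
[0.5, 0.392, 0.093] [468.3346406  241.95175419]
[0.4615, 0.3982, 0.034] [441.49462007 294.86517089]
[0.483, 0.3956, 0.034] [446.76854809 323.63580761]
[0.483, 0.3956, 0.004] [436.68124047 374.81597964]
[0.491, 0.3956, 0.004] [440.61676099 385.73417756]
```

The finger sits about 10 crop px to the right of its projection and the block about 8 px to the right of its own. They are therefore aligned to a millimetre or so, and I'm descending.

>>> drive_tool([
  [2, -1, 35, 0, 0, 0, 0.78],
  [2, -1, 65, 0, 0, 0, 0.78],
  [2, -1, 79, 0, 0, 0, 0.78],
  [2, -1, 79, 0, 0, 0, 0.78],
  [2, -1, 79, 0, 0, 0, 0.6],
  [2, -1, 79, 0, 0, 0, 0.5],
  [2, -1, 79, 0, 0, 0, 0.4],
  [2, -1, 79, 0, 0, 0, 0.4],
  [2, -1, 79, 0, 0, 0, 0.4],
], newtons=30)

```text
t: 10.85
ee_pos: [0.4627, 0.4001, 0.033]
tool_rot: [[0.121, 0.993, 0.002], [0.993, -0.121, 0.001], [0.001, 0.002, -1.0]]
wrist_force: [0.8, -0.4, 6.0]
opening: 0.509
grasp_force: 31.8
```

>>> drive_tool([
  [0, 0, -10, 0, 0, 0, 0.4],
  [0, 0, -30, 0, 0, 0, 0.4],
  [0, 0, -50, 0, 0, 0, 0.4],
  [0, 0, -50, 0, 0, 0, 0.4],
  [0, 0, -50, 0, 0, 0, 0.4],
], newtons=45)

```text
t: 11.35
ee_pos: [0.4616, 0.3998, 0.0818]
tool_rot: [[0.121, 0.993, 0.001], [0.993, -0.121, 0.0], [0.0, 0.0, -1.0]]
wrist_force: [-0.2, 0.0, -1.0]
opening: 0.505
grasp_force: 46.9
```

```bash
python3 - <<'E'
from h import *
go(620.5,243,33.5,83); print(read_state()["ee_pos"],read_state()["grasp_force"])
E
```

```text
go [-136.4, 176.6, 48.3] [0.0, -0.0, 0.1] t 11.35 F [-0.2, 0.0, -1.0] op 0.505
[0.46163468 0.39975029 0.08180922] 46.85209393501282
```

>>> drive_tool([
  [-136, 176.5, 0, 0, 0, 0, 0.4],
  [-136, 176.5, 0, 0, 0, 0, 0.4],
  [-136, 176.5, 0, 0, 0, 0, 0.4],
  [-136, 176.5, 0, 0, 0, 0, 0.4],
  [-136, 176.5, 0, 0, 0, 0, 0.4],
  [-136, 176.5, 0, 0, 0, 0, 0.4],
  [-136, 176.5, 25, 0, 0, 0, 0.4],
  [-136, 176.5, 42, 0, 0, 0, 0.4],
  [-136, 176.5, 48, 0, 0, 0, 0.4],
  [-136, 176.5, 48, 0, 0, 0, 0.4],
])

```text
t: 12.35
ee_pos: [0.6183, 0.2443, 0.033]
tool_rot: [[0.119, 0.993, -0.004], [0.993, -0.119, -0.001], [-0.001, -0.003, -1.0]]
wrist_force: [0.8, 0.1, -0.5]
opening: 0.503
grasp_force: 47.2
```

>>> drive_tool([
  [0, 0, 0, 0, 0, 0, 0.6],
  [0, 0, 0, 0, 0, 0, 0.7],
  [0, 0, -25, 0, 0, 0, 0.7],
  [0, 0, -50, 0, 0, 0, 0.6],
  [0, 0, -50, 0, 0, 90, 0.6],
  [0, 0, -50, 0, 0, 90, 0.6],
  [0, 0, -50, 0, 0, 90, 0.6],
  [0, 0, -50, 0, 0, 90, 0.6],
  [0, 0, -50, 0, 0, 90, 0.6],
  [0, 0, -50, 0, 0, 90, 0.6],
  [0, 0, -50, 0, 0, 90, 0.6],
  [0, 0, -50, 0, 0, 90, 0.6],
  [0, 0, -50, 0, 0, 90, 0.6],
  [0, 0, -50, 0, 0, 90, 0.6],
  [0, 0, -50, 0, 0, 90, 0.6],
  [0, 0, -50, 0, 0, 90, 0.6],
])

```text
t: 13.95
ee_pos: [0.6201, 0.2436, 0.0833]
tool_rot: [[0.993, -0.12, -0.0], [-0.12, -0.993, -0.0], [-0.0, 0.0, -1.0]]
wrist_force: [0.0, -0.1, -0.5]
opening: 0.598
grasp_force: 0.0
```

```bash
python3 - <<'E'
from h import *
go(618.3,244.3,41.5,-7)
im=vision.grab_frame("scene"); hsv=cv2.cvtColor(im,cv2.COLOR_RGB2HSV)
u,v=proj("scene",[.618,.244,.02])[0].astype(int); print(u,v)
cv2.imwrite("pics/p.png",cv2.resize(im[v-60:v+40,u-80:u+80,::-1],None,fx=5,fy=5,interpolation=cv2.INTER_CUBIC))
E
```

```text
go [-1.9, -0.5, 41.8] [0.0, 0.0, 0.1] t 13.95 F [0.0, -0.1, -0.5] op 0.598
428 292
```

View pics/p.png

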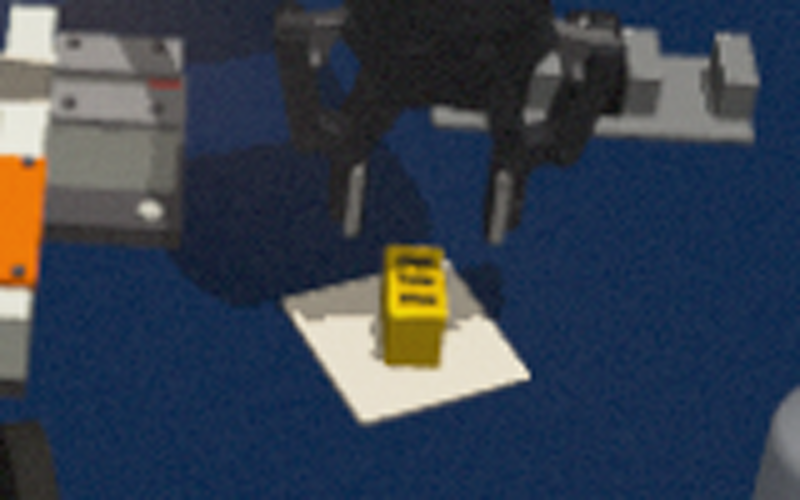

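The block stands on the pad at crop (415,310), between the open fingers. Going down for the new grip.

>>> drive_tool([
  [-2, -0.5, 30, 0, 0, 0, 0.6],
  [-2, -0.5, 42, 0, 0, 0, 0.6],
  [-2, -0.5, 42, 0, 0, 0, 0.5],
  [-2, -0.5, 42, 0, 0, 0, 0.3],
  [-2, -0.5, 42, 0, 0, 0, 0.15],
  [-2, -0.5, 42, 0, 0, 0, 0.15],
  [-2, -0.5, 42, 0, 0, 0, 0.15],
], newtons=45)

```text
t: 14.7
ee_pos: [0.6189, 0.2441, 0.0422]
tool_rot: [[0.993, -0.121, 0.001], [-0.121, -0.993, 0.0], [0.001, -0.0, -1.0]]
wrist_force: [-0.5, -0.0, -0.4]
opening: 0.27
grasp_force: 46.6
```

>>> drive_tool([
  [0, 0, -25, 0, 0, 0, 0.15],
  [0, 0, -50, 0, 0, 0, 0.15],
  [0, 0, -75, 0, 0, 0, 0.15],
  [0, 0, -75, 0, 0, -20, 0.15],
  [0, 0, -75, 0, 0, -40, 0.15],
  [0, 0, -75, 0, 0, -60, 0.15],
  [0, 0, -75, 0, 0, -89.6, 0.15],
  [0, 0, -75, 0, 0, -89.6, 0.15],
  [0, 0, -75, 0, 0, -89.6, 0.15],
  [0, 0, -75, 0, 0, -89.6, 0.15],
  [0, 0, -75, 0, 0, -89.6, 0.15],
  [0, 0, -75, 0, 0, -89.6, 0.15],
  [0, 0, -75, 0, 0, -89.6, 0.15],
  [0, 0, -75, 0, 0, -89.6, 0.15],
  [0, 0, -75, 0, 0, -89.6, 0.15],
])

```text
t: 16.2
ee_pos: [0.6185, 0.244, 0.1168]
tool_rot: [[0.128, 0.992, 0.0], [0.992, -0.128, 0.0], [0.0, 0.0, -1.0]]
wrist_force: [0.8, -0.8, -0.9]
opening: 0.268
grasp_force: 46.6
```

```bash
python3 - <<'E'
from h import *
go(*fx(0,0),115,82.7)
E
```

```text
go [-209.9, -104.0, 1.7] [0.0, -0.0, -0.1] t 16.2 F [0.8, -0.8, -0.9] op 0.268
```

>>> drive_tool([
  [-210, -103.5, 0, 0, 0, 0, 0.15],
  [-210, -103.5, 0, 0, 0, 0, 0.15],
  [-210, -103.5, 0, 0, 0, 0, 0.15],
  [-210, -103.5, 0, 0, 0, 0, 0.15],
  [-210, -103.5, 0, 0, 0, 0, 0.15],
  [-210, -103.5, 0, 0, 0, 0, 0.15],
  [-210, -103.5, 0, 0, 0, 0, 0.15],
  [-210, -103.5, 20, 0, 0, 0, 0.15],
  [-210, -103.5, 20, 0, 0, 0, 0.15],
])

```text
t: 17.1
ee_pos: [0.4892, 0.0498, 0.0955]
tool_rot: [[0.127, 0.992, -0.001], [0.992, -0.127, 0.0], [0.0, -0.001, -1.0]]
wrist_force: [0.2, 0.1, -1.2]
opening: 0.272
grasp_force: 46.6
```

```bash
python3 - <<'E'
from h import *
go(*fx(0.6,0),52,82.7)
im=vision.grab_frame("scene")
u,v=proj("scene",[.5,.049,.04])[0].astype(int); print(u,v)
cv2.imwrite("pics/b.png",cv2.resize(im[v-50:v+50,u-80:u+80,::-1],None,fx=5,fy=5,interpolation=cv2.INTER_CUBIC))
E
```

```text
go [-0.7, 0.0, 43.5] [-0.1, -0.0, -0.0] t 17.1 F [0.2, 0.1, -1.2] op 0.272
333 252
```

View pics/b.png

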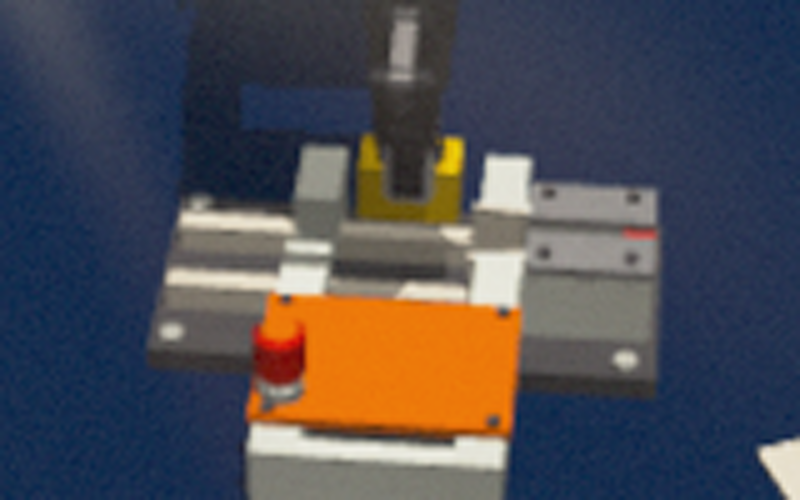

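The block hangs over the bay, spanning columns 358-463 between rail edges at about 348 and 480. The cover is open, with the knob seated on its collar. Lowering.

>>> drive_tool([
  [-0.5, 0, 15, 0, 0, 0, 0.15],
  [-0.5, 0, 30, 0, 0, 0, 0.15],
  [-0.5, 0, 38, 0, 0, 0, 0.15],
  [-0.5, 0, 43, 0, 0, 0, 0.15],
  [-0.5, 0, 45, 0, 0, 0, 0.15],
  [-0.5, 0, 45, 0, 0, 0, 0.15],
])

```text
t: 17.75
ee_pos: [0.4892, 0.0486, 0.0516]
tool_rot: [[0.128, 0.992, 0.0], [0.992, -0.128, -0.0], [0.0, 0.0, -1.0]]
wrist_force: [0.7, 0.4, 0.1]
opening: 0.266
grasp_force: 46.6
```

>>> drive_tool([
  [0, 0, 1, 0, 0, 0, 0.15],
  [0, 0, 1, 0, 0, 0, 0.15],
  [0, 0, 1, 0, 0, 0, 0.4],
  [0, 0, 1, 0, 0, 0, 0.5],
  [0, 0, 1, 0, 0, 0, 0.5],
  [0, 0, -20, 0, 0, 0, 0.5],
  [0, 0, -70, 0, 0, 0, 0.5],
  [0, 0, -70, 0, 0, 0, 0.5],
])

```text
t: 18.55
ee_pos: [0.4922, 0.0482, 0.1259]
tool_rot: [[0.128, 0.992, 0.01], [0.992, -0.128, -0.001], [0.0, 0.01, -1.0]]
wrist_force: [-0.1, -1.1, 0.3]
opening: 0.496
grasp_force: 0.0
```

```bash
python3 - <<'E'
from h import *
im=cv2.imread("pics/top0.png"); hsv=cv2.cvtColor(im,cv2.COLOR_BGR2HSV)
m=cv2.inRange(hsv,(95,120,120),(125,255,255)); n=np.zeros_like(m); n[280:320,505:540]=m[280:320,505:540]
w=cv2.inRange(im,(150,150,150),(255,255,255)); k=np.zeros_like(w); k[215:300,510:560]=w[215:300,510:560]
print("blue",rect("top",n,.034),n.sum()//255); print("white",rect("top",k,.016),k.sum()//255)
print(plane("top",[[531,276]],.0)*1000)
cr=im[205:325,480:560]; cv2.imwrite("pics/st.png",cv2.resize(cr,None,fx=5,fy=5,interpolation=cv2.INTER_CUBIC))
sc=vision.grab_frame("scene"); u,v=333,252
a=cv2.resize(sc[v-50:v+50,u-80:u+80,::-1],None,fx=2.5,fy=2.5,interpolation=cv2.INTER_CUBIC)
b=cv2.resize(cr,None,fx=4.9,fy=4.9,interpolation=cv2.INTER_CUBIC)
H=np.zeros((600,800,3),np.uint8); H[:a.shape[0],:a.shape[1]]=a; H[:b.shape[0],405:405+b.shape[1]]=b[:600,:395]
cv2.imwrite("pics/both.png",H)
E
```

```text
blue (array([ 408.8, -350. ]), array([18.2, 49.9]), 73.0) 240
white (array([ 500.6, -379.8]), array([ 17.4, 137.9]), 72.4) 599
[[ 461.90047709 -381.81793115]]
```

View pics/both.png

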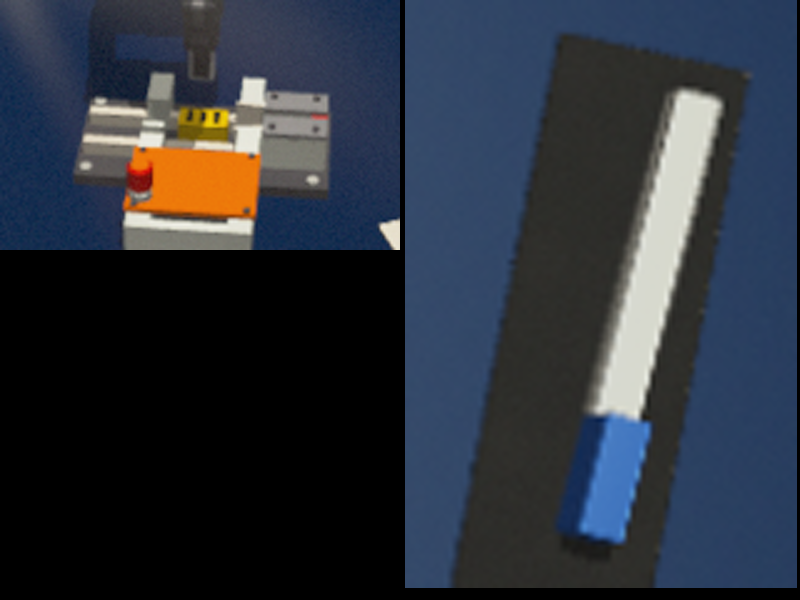

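The left panel shows the block lying lengthwise in the bay between the rails, upright. The right panel shows the stick on the mat, handle at the bottom and nose at the top, yaw about -17.6°.

```bash
python3 - <<'E'
from h import *
go(408.8,-348.7,100,-17.6)
E
```

```text
go [-404.3, -30.9, 23.9] [0.3, -0.4, 100.3] t 18.6 F [-0.3, -0.1, -0.1] op 0.5
```

>>> drive_tool([
  [-404, -31, 0, 0, 0, 100.3, 0.6],
  [-404, -31, 0, 0, 0, 100.3, 0.6],
  [-404, -31, 0, 0, 0, 100.3, 0.6],
  [-404, -31, 0, 0, 0, 100.3, 0.6],
  [-404, -31, 0, 0, 0, 100.3, 0.6],
  [-404, -31, 24, 0, 0, 100.3, 0.6],
  [-404, -31, 24, 0, 0, 100.3, 0.6],
  [-404, -31, 24, 0, 0, 100.3, 0.6],
  [-404, -31, 24, 0, 0, 100.3, 0.6],
  [-404, -31, 24, 0, 0, 100.3, 0.6],
  [-404, -31, 24, 0, 0, 100.3, 0.6],
  [-404, -31, 24, 0, 0, 100.3, 0.6],
  [-404, -31, 24, 0, 0, 100.3, 0.6],
  [-404, -31, 24, 0, 0, 100.3, 0.6],
  [-404, -31, 24, 0, 0, 100.3, 0.6],
])

```text
t: 20.1
ee_pos: [0.4063, -0.3479, 0.097]
tool_rot: [[0.953, -0.302, -0.001], [-0.302, -0.953, 0.001], [-0.001, -0.001, -1.0]]
wrist_force: [-0.7, -0.3, -0.4]
opening: 0.603
grasp_force: 0.0
```

```bash
python3 - <<'E'
from h import *
go(408.8,-348.7,42,-17.6)
E
```

```text
go [2.7, 0.1, 55.0] [-0.0, 0.0, 0.0] t 20.1 F [-0.7, -0.3, -0.4] op 0.603
```

>>> drive_tool([
  [2.5, 0, 30, 0, 0, 0, 0.6],
  [2.5, 0, 50, 0, 0, 0, 0.6],
  [2.5, 0, 55, 0, 0, 0, 0.6],
  [2.5, 0, 55, 0, 0, 0, 0.4],
  [2.5, 0, 55, 0, 0, 0, 0.2],
  [2.5, 0, 55, 0, 0, 0, 0.05],
  [2.5, 0, 55, 0, 0, 0, 0.05],
  [2.5, 0, 55, 0, 0, 0, 0.05],
], newtons=70)

```text
t: 20.9
ee_pos: [0.4093, -0.3495, 0.0435]
tool_rot: [[0.953, -0.303, 0.001], [-0.303, -0.953, -0.002], [0.002, 0.001, -1.0]]
wrist_force: [-0.3, 1.0, 5.5]
opening: 0.188
grasp_force: 70.2
```

>>> drive_tool([
  [0, 0, -15, 0, 0, 0, 0.05],
  [0, 0, -50, 0, 0, 0, 0.05],
  [0, 0, -90, 0, 0, 0, 0.05],
  [0, 0, -110, 0, 0, 0, 0.05],
  [0, 0, -110, 0, 0, -100.3, 0.05],
  [0, 0, -110, 0, 0, -100.3, 0.05],
  [0, 0, -110, 0, 0, -100.3, 0.05],
  [0, 0, -110, 0, 0, -100.3, 0.05],
  [0, 0, -110, 0, 0, -100.3, 0.05],
  [0, 0, -110, 0, 0, -100.3, 0.05],
  [0, 0, -110, 0, 0, -100.3, 0.05],
  [0, 0, -110, 0, 0, -100.3, 0.05],
  [0, 0, -110, 0, 0, -100.3, 0.05],
  [0, 0, -110, 0, 0, -100.3, 0.05],
  [0, 0, -110, 0, 0, -100.3, 0.05],
  [0, 0, -110, 0, 0, -100.3, 0.05],
  [0, 0, -110, 0, 0, -100.3, 0.05],
])

```text
t: 22.6
ee_pos: [0.4087, -0.3488, 0.1525]
tool_rot: [[0.128, 0.992, -0.0], [0.992, -0.128, 0.0], [0.0, -0.0, -1.0]]
wrist_force: [-0.2, 0.1, -1.7]
opening: 0.192
grasp_force: 69.4
```

```bash
python3 - <<'E'
from h import *
go(*fx(0.5,-200),110,82.7)
E
```

```text
go [204.9, 28.9, 42.5] [-0.0, -0.0, -0.1] t 22.6 F [-0.2, 0.1, -1.7] op 0.192
```

>>> drive_tool([
  [205, 29, 0, 0, 0, 0, 0.05],
  [205, 29, 0, 0, 0, 0, 0.05],
  [205, 29, 0, 0, 0, 0, 0.05],
  [205, 29, 0, 0, 0, 0, 0.05],
  [205, 29, 20, 0, 0, 0, 0.05],
  [205, 29, 55, 0, 0, 0, 0.05],
  [205, 29, 55, 0, 0, 0, 0.05],
  [205, 29, 55, 0, 0, 0, 0.05],
])

```text
t: 23.4
ee_pos: [0.4635, -0.1492, 0.0974]
tool_rot: [[0.129, 0.992, -0.002], [0.992, -0.129, 0.001], [0.001, -0.002, -1.0]]
wrist_force: [-0.1, -0.0, -0.2]
opening: 0.189
grasp_force: 69.4
```

```bash
python3 - <<'E'
from h import *
go(*fx(0.5,-199),52.5,82.7)
im=vision.grab_frame("scene"); u,v=310,255
cv2.imwrite("pics/s.png",cv2.resize(im[v-55:v+45,u-80:u+80,::-1],None,fx=5,fy=5,interpolation=cv2.INTER_CUBIC))
E
```

```text
go [1.0, 0.1, 44.9] [-0.1, -0.0, -0.1] t 23.4 F [-0.1, -0.0, -0.2] op 0.189
```

View pics/s.png

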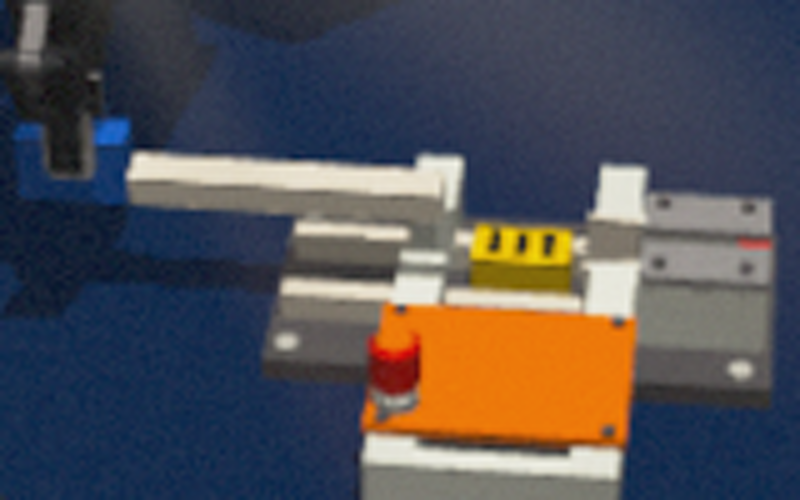

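The stick lies along the channel line with its nose at crop (440,190), clear behind the block's rear edge at 472. Lowering it into the channel.

>>> drive_tool([
  [1, 0, 15, 0, 0, 0, 0.05],
  [1, 0, 28, 0, 0, 0, 0.05],
  [1, 0, 38, 0, 0, 0, 0.05],
  [1, 0, 43, 0, 0, 0, 0.05],
  [1, 0, 44.5, 0, 0, 0, 0.05],
  [1, 0, 44.5, 0, 0, 0, 0.05],
])

```text
t: 24.05
ee_pos: [0.4642, -0.1486, 0.0533]
tool_rot: [[0.128, 0.992, 0.0], [0.992, -0.128, -0.0], [-0.0, 0.001, -1.0]]
wrist_force: [-0.4, 0.1, -0.6]
opening: 0.193
grasp_force: 69.4
```

>>> drive_tool([
  [5, 0, 0, 0, 0, 0, 0.05],
  [10, 0, 0, 0, 0, 0, 0.05],
  [16, 0, 0, 0, 0, 0, 0.05],
  [22, 0, 0, 0, 0, 0, 0.05],
  [28, 0, 0, 0, 0, 0, 0.05],
  [34, 0, 0, 0, 0, 0, 0.05],
  [40, 0, 0, 0, 0, 0, 0.05],
  [46, 0, 0, 0, 0, 0, 0.05],
  [52, 0, 0, 0, 0, 0, 0.05],
  [58, 0, 0, 0, 0, 0, 0.05],
  [58, 0, 0, 0, 0, 0, 0.05],
])

```text
t: 25.15
ee_pos: [0.4712, -0.0899, 0.0529]
tool_rot: [[0.127, 0.992, -0.001], [0.992, -0.127, 0.0], [0.0, -0.001, -1.0]]
wrist_force: [-1.2, -0.3, -1.0]
opening: 0.19
grasp_force: 69.4
```

>>> drive_tool([
  [5, 0, 0, 0, 0, 0, 0.05],
  [10, 0, 0, 0, 0, 0, 0.05],
  [15, 0, 0, 0, 0, 0, 0.05],
  [19, 0, 0, 0, 0, 0, 0.05],
  [22, 0, 0, 0, 0, 0, 0.05],
  [24, 0, 0, 0, 0, 0, 0.05],
  [26, 0, 0, 0, 0, 0, 0.05],
  [26, 0, 0, 0, 0, 0, 0.05],
])

```text
t: 25.95
ee_pos: [0.4747, -0.0648, 0.053]
tool_rot: [[0.128, 0.992, -0.0], [0.992, -0.128, 0.0], [0.0, -0.0, -1.0]]
wrist_force: [-0.5, 0.1, -1.1]
opening: 0.187
grasp_force: 69.4
```

>>> drive_tool([
  [1, 0, 0, 0, 0, 0, 0.05],
  [2, 0, 0, 0, 0, 0, 0.05],
  [3, 0, 0, 0, 0, 0, 0.05],
  [4, 0, 0, 0, 0, 0, 0.05],
  [4, 0, 0, 0, 0, 0, 0.05],
])

```text
t: 26.45
ee_pos: [0.4761, -0.0634, 0.0534]
tool_rot: [[0.125, 0.992, 0.002], [0.992, -0.125, -0.004], [-0.003, 0.002, -1.0]]
wrist_force: [-1.9, -11.8, 0.6]
opening: 0.187
grasp_force: 69.6
```

>>> drive_tool([
  [1, 0, 0, 0, 0, 0, 0.05],
  [2, 0, 0, 0, 0, 0, 0.05],
  [2, 0, 0, 0, 0, 0, 0.05],
])

```text
t: 26.75
ee_pos: [0.4769, -0.0633, 0.0536]
tool_rot: [[0.123, 0.992, 0.003], [0.992, -0.123, -0.006], [-0.006, 0.004, -1.0]]
wrist_force: [-5.2, -20.0, 1.3]
opening: 0.192
grasp_force: 69.8
```

The block is hard against the stop: force rose to 20 N with the nose at about y = 52 mm. Retracting and lifting.

>>> drive_tool([
  [-5, 0, 0, 0, 0, 0, 0.05],
  [-20, 0, 0, 0, 0, 0, 0.05],
  [-40, 0, 0, 0, 0, 0, 0.05],
  [-65, 0, 0, 0, 0, 0, 0.05],
  [-92, 0, 0, 0, 0, 0, 0.05],
  [-92, 0, 0, 0, 0, 0, 0.05],
  [-92, 0, -20, 0, 0, 0, 0.05],
  [-92, 0, -60, 0, 0, 0, 0.05],
  [-92, 0, -97, 0, 0, 0, 0.05],
  [-92, 0, -97, 0, 0, 0, 0.05],
])

```text
t: 27.75
ee_pos: [0.466, -0.1507, 0.1538]
tool_rot: [[0.128, 0.992, 0.008], [0.992, -0.128, -0.004], [-0.003, 0.008, -1.0]]
wrist_force: [0.1, -0.6, -1.2]
opening: 0.191
grasp_force: 69.5
```

```bash
python3 - <<'E'
from h import *
go(409.3,-349.5,150,-17.6)
E
```

```text
go [-204.4, -30.9, 4.2] [0.5, -0.3, 100.3] t 27.75 F [0.1, -0.6, -1.2] op 0.191
```

>>> drive_tool([
  [-100, -15, 0, 0, 0, 20, 0.05],
  [-150, -22, 0, 0, 0, 40, 0.05],
  [-198, -31, 0, 0, 0, 60, 0.05],
  [-198, -31, 0, 0, 0, 80, 0.05],
  [-198, -31, 0, 0, 0, 100.3, 0.05],
  [-198, -31, 0, 0, 0, 100.3, 0.05],
  [-198, -31, 0, 0, 0, 100.3, 0.05],
  [-198, -31, 0, 0, 0, 100.3, 0.05],
  [-198, -31, 0, 0, 0, 100.3, 0.05],
  [-198, -31, 0, 0, 0, 100.3, 0.05],
  [-198, -31, 0, 0, 0, 100.3, 0.05],
  [-198, -31, 0, 0, 0, 100.3, 0.05],
  [-198, -31, 0, 0, 0, 100.3, 0.05],
  [-198, -31, 0, 0, 0, 100.3, 0.05],
])

```text
t: 29.15
ee_pos: [0.4074, -0.3417, 0.1491]
tool_rot: [[0.954, -0.301, -0.001], [-0.301, -0.954, 0.002], [-0.002, -0.001, -1.0]]
wrist_force: [-0.3, 0.5, -1.3]
opening: 0.19
grasp_force: 69.4
```

```bash
python3 - <<'E'
from h import *
go(409.3,-343.5,44,-17)
E
```

```text
go [2.5, 1.3, 105.1] [-0.1, 0.1, -0.5] t 29.15 F [-0.3, 0.5, -1.3] op 0.19
```

>>> drive_tool([
  [2.5, 1, 40, 0, 0, 0, 0.05],
  [2.5, 1, 75, 0, 0, 0, 0.05],
  [2.5, 1, 95, 0, 0, 0, 0.05],
  [2.5, 1, 103, 0, 0, 0, 0.05],
  [2.5, 1, 105, 0, 0, 0, 0.05],
  [2.5, 1, 105, 0, 0, 0, 0.05],
])

```text
t: 29.75
ee_pos: [0.4101, -0.3447, 0.0454]
tool_rot: [[0.953, -0.303, 0.001], [-0.303, -0.953, -0.001], [0.001, 0.0, -1.0]]
wrist_force: [0.5, 0.3, -1.7]
opening: 0.187
grasp_force: 69.5
```

>>> drive_tool([
  [0, 0, 1.5, 0, 0, 0, 0.05],
  [0, 0, 2, 0, 0, 0, 0.05],
  [0, 0, 2, 0, 0, 0, 0.05],
])

```text
t: 30.05
ee_pos: [0.41, -0.3448, 0.0437]
tool_rot: [[0.953, -0.303, 0.001], [-0.303, -0.953, -0.001], [0.001, 0.001, -1.0]]
wrist_force: [0.5, 0.1, -1.2]
opening: 0.192
grasp_force: 69.5
```

Near contact. I'll release, rise, then pull back toward the start pose so the cameras see clearly.

>>> drive_tool([
  [0, 0, 1, 0, 0, 0, 0.05],
  [0, 0, 1, 0, 0, 0, 0.05],
  [0, 0, 1, 0, 0, 0, 0.3],
  [0, 0, 1, 0, 0, 0, 0.5],
  [0, 0, 1, 0, 0, 0, 0.5],
  [0, 0, -40, 0, 0, 0, 0.5],
  [0, 0, -90, 0, 0, 0, 0.5],
  [0, 0, -140, 0, 0, 0, 0.5],
  [-140, 290, -180, 0, 0, 0, 0.5],
  [-140, 290, -180, 0, 0, 0, 0.5],
  [-140, 290, -180, 0, 0, 0, 0.5],
  [-140, 290, -180, 0, 0, 0, 0.5],
  [-140, 290, -180, 0, 0, 0, 0.5],
  [-140, 290, -180, 0, 0, 0, 0.5],
  [-140, 290, -180, 0, 0, 0, 0.5],
  [-140, 290, -180, 0, 0, 0, 0.5],
])

```text
t: 31.65
ee_pos: [0.1854, -0.5818, 0.2233]
tool_rot: [[0.951, -0.308, -0.0], [-0.308, -0.951, -0.003], [0.001, 0.003, -1.0]]
wrist_force: [0.6, 0.7, 0.3]
opening: 0.498
grasp_force: 0.0
```

```bash
python3 - <<'E'
from h import *
im=vision.grab_frame("top"); s=vision.grab_frame("scene")
def c(i,u0,u1,v0,v1,f): return cv2.resize(i[v0:v1,u0:u1,::-1],None,fx=f,fy=f,interpolation=cv2.INTER_CUBIC)
H=np.zeros((600,800,3),np.uint8)
for p,x,y in((c(im,255,385,180,310,3),0,0),(c(s,270,400,215,315,3),0,395),(c(im,480,560,200,340,4.2),395,0)):
    p=p[:600-y,:800-x]; H[y:y+p.shape[0],x:x+p.shape[1]]=p
cv2.imwrite("pics/end.png",H)
c_="top"; k=vision.cut_out("knob_grip",c_); print([ (round(d["score"],2),d["uv"]) for d in k[:2]], proj(c_,[*fx(123,-42)/1000,.085]))
E
```

```text
[] [[346.44274642 204.68910166]]
```

View pics/end.png

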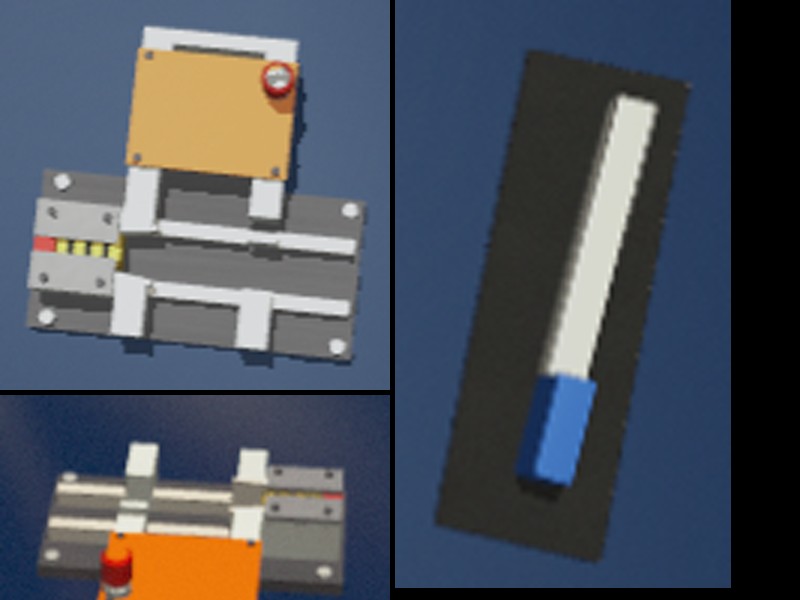

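The final picture shows the yellow block in the tunnel touching the red stop (crop 57-122, 248). The cover is open with its knob seated (278,78), and the stick lies wholly on its mat. Handing in.

```bash
python3 -c "
from bench import workorder; print(workorder.job_done())"
```

```text
the job is handed in; nothing more can be done
None
```

The job is done and handed in at about 32 s: the cover is locked open, the latch block is home against the red stop, the stick is back on its mat, and I left the black blocks and the wheel alone.

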